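# Index the rotary table to the next drilling position and clamp it

### The job

The flange on the rotary table is ready for its next hole: turn the handwheel three full turns clockwise (as seen when facing the wheel), so that its crank handle comes back to where it stands now. Then swing the clamp lever clockwise (as seen from above) to its stop to lock the table, and let go. Leave the spanner and the two loose plugs where they are.

Things in the scene. Friction and masses are not known exactly. Their poses are not given: they have to be found in the camera images.
- indexer: Rotary table on a 270 x 250 mm plate fixed to the bench: iron base, 160 mm steel table carrying a 12-hole flange, drill-bush arm above; all under 210 mm tall. Origin: on the bench under the table's centre, z up. Handwheel on its -x side (facing the robot) at y = +62 mm, axis level along x, 95 mm up; clamp lever on its -y side. One turn of the wheel turns the table 10 degrees. Place and yaw vary.
- wheel_hub (a point): Centre of the front face of the handwheel's hub, on the wheel's axis, 126 mm in front (-x) of the indexer's centre. The wheel is a solid aluminium disc 120 mm across and 15 mm thick, its rim within 4 mm of this face's plane. It turns about the indexer's x axis, takes about 4 to 5 N at the handle, and stays where it is left.
- crank_handle (a point): Point on the axis of the wheel's black crank handle, a level bar 26 mm thick, 80 mm long, standing out towards -x of the indexer from 4 to 84 mm in front of the hub face (this point: 50 mm), 48 mm off the wheel's axis. It spins freely on its pin, so a fixed grasp can carry it round. Its start angle varies; its axis is 47 mm above the bench at the lowest. Nothing stands in front of the wheel.
- worm (a joint): Turn of the handwheel in rad: 0 at the start, 6.283 more per full turn clockwise as seen facing the wheel from the robot's side (looking along the indexer's +x: the top of the wheel goes to its -y). No stop either way.
- clamp (a joint): Angle of the clamp lever in rad: 0 to 0.25 at the start (free, sticking out to the indexer's -y); 1.4 at its stop (clamped, pointing to the indexer's -x, towards the robot). Grows clockwise as seen from above, takes about 3.5 N at the grip, stays where it is left.
- clamp_pivot (a point): Point on the lever's upright axis at x = -55, y = -105 mm of the indexer, 150 mm above the bench, level with clamp_grip.
- clamp_grip (a point): Middle of the lever's black grip, 65 mm from the pivot's axis, 150 mm above the bench. The grip is a round bar 20 mm thick from 38 to 88 mm from the axis, rising 10 degrees outwards; it can be pinched or pushed from above. Below it there is 120 mm of free height.
- plug_a: Loose steel plug standing upright, 50 mm in diameter, 102 mm tall with a domed top, 0.8 kg. Origin: centre of its underside. Leave alone.
- plug_b: Second plug like plug_a. Leave alone.
- spanner: Steel spanner 190 mm long lying flat on the bench, 8 mm thick. Origin: middle of its underside, x along it. Leave alone.

How it is judged (in metres and radians):
On the way, in this order (a step that is already met when the one before it is completed fails the run):
1. the handwheel has made three full turns clockwise, with the clamp lever still free (value of joint worm between 18.63 and 19.07 rad and value of joint clamp below 0.6 rad), for 0.2 s.
2. the clamp lever is swung to its stop (value of joint clamp above 1.2 rad), for 0.2 s.
At the end, for the whole second after the job is handed in: The handwheel has been turned three full turns clockwise from its start (18.85 rad, within 0.22 rad: the handle within about 10 mm of where it began) and stands still, and the clamp lever is within 0.2 rad of its stop (value of joint worm between 18.63 and 19.07 rad and velocity of joint worm between -0.1 and 0.1 rad/s and value of joint clamp above 1.2 rad); the robot touches nothing.
It fails at once if a loose plug or the spanner is disturbed (moved more than 25 mm or tipped over) (distance of any of plug_a, plug_b, spanner from where it was at the start of the episode above 0.025 m or angle between any of plug_a, plug_b's own z axis and vertical above 0.5 rad).
It also fails if it takes over 72 s, if anything falls off the work surface, if the arm or the gripper's body presses on something with over 40 N, if the wrist force passes 120 N, or if a joint passes its speed limit or range.

### The arm

A 6-joint arm with a two-finger parallel gripper is mounted at the origin on the work surface. World frame = base frame: x ahead of the robot, y to its left, z up, the work surface at z = 0. Lengths are in mm, angles in degrees, forces in N, time in s.
With the tool pointing down it reaches from about 350 to 850 mm from the base axis. Payload 8.1 kg.
Tool frame: the origin (TCP) lies at the very end of the fingers, on their centre line; the grasp point (between the pads) lies 19 mm behind it (r.grip_depth is the distance from the TCP to the grasp point, in mm); y points along the fingers, z is the direction in which the jaws open and shut, and the axes are right-handed (so a half turn about y gives the same grasp; the last joint's range is limited). The gripper opens to 85 mm and grips with 20 to 120 N. Pads are 22 mm wide; open, the fingers measure 114 mm over their backs; the gripper's body (76 mm by 85 mm) begins 54 mm behind the grasp point. The pads swing forward as they close: fully open they stand 13 mm farther back than shut.
Start: joints at [70.05, 7.471, 85.268, -0, 87.261, -4.893], TCP at [155.849, 579.41, 231.292] pointing down, gripper open.
Joint ranges: [-169.43, 169.43], [-51.17, 129.36], [1.28, 143.12], [-76.62, 256.62], [0, 156.53], [-152.29, 152.29]. Speed limits (degrees/s): [136.94, 136.94, 159.86, 180, 180, 180].

### API

Orientations are given as [roll, pitch, yaw] about the fixed x, y, z axes, in that order (R = Rz(yaw) Ry(pitch) Rx(roll)).
In Python, from bench import readout, eyes, r gives the robot as it stands. The module is installed in compiled form; this text tells all that it offers.
- The arm moves only by the tool move_arm, never from a script. Its argument "motion" is text: rows parted by semicolons, each of 6 numbers parted by spaces: the shift along the world's x, y, z in cm, then the turn, a rotation vector about the world's x, y, z in degrees. A call has 1 to 10 rows; each row is the pose to reach, as a shift and turn from the pose commanded when the call began; what a row does not reach only later rows make up. A row lasts 1/12 s, in which the tool goes at most 41.7 mm and 7.16 degrees, less where a joint would pass 70% of its speed; a pose out of reach is approached as far as the arm can. A call with a gripper value outside its range is refused whole. "fingers" is the finger opening in cm, from 0 to 8.54, set as the call begins (left out, the last holds). The fingers move at their own pace and stop on an object; "squeeze" is the grip in N (left out, the last holds). Time passes only in rows, so rows that repeat a pose let the fingers close. It gives the time, the measured TCP pose, the force and the opening at its end, in the units of the state.
- readout.sense(): the state, without advancing time (a new reading comes with each control period).
- eyes.snapshot(name): name is "scene" or "top"; returns a dict with "image" (480x640x3 uint8, blue, green, red), "fx", "fy", "cx", "cy" (pixels), "world_to_cam" (4x4, takes a point from world to camera coordinates). Camera axes: x right, y down, z forward; pixel columns grow to the right and rows downward; lengths in mm; the calibration is good to about 2 mm. A picture is of the moment at which its call begins. There is no depth.
- r.hand_in(): hands the job in, once; it reports no verdict.
The state is a dict: "time": time; "joint_pos": joint angles; "qd": joint speeds; "joint_efforts": joint torques, N m; "tool_pos": TCP position; "tcp_rot": TCP orientation; "ft_force": force on the tool from outside, world axes, zero at the start; "wrist_torque": the same for the moment, N m; "finger_gap": finger opening in mm.
Only numpy, scipy, OpenCV 4.12 (cv2) and the standard library are available. Lean on these libraries where they do the work, as an engineer would, in place of code of your own. Each camera call takes 0.05 s, during which the arm holds its last target. There are 200 camera calls.

## Working session

There is one attempt and no reset: what is moved stays moved. The work goes in short steps, Python scripts to look and compute and a tool call to move; the robot and the scene stay as the last step left them, time stands still between calls to the robot, and variables do not carry over. Pictures are saved under pics/ and viewed, about 8 in all and at most 12, crops included, and the job is handed in when it is done.

Besides the shell and the picture viewer there is one more tool, called after "Emit:" as a command line: name --argument value ..., lists and objects as JSON in quotes. move_arm: Moves the arm, as the interface text tells. Its arguments: {"type":"object","properties":{"motion":{"type":"string"},"fingers":{"type":"number"},"squeeze":{"type":"number"}},"required":["motion"]}

```bash
mkdir -p pics; python3 - <<'E'
from bench import readout, eyes, r
import cv2, numpy as np, pickle
print(readout.sense()['time'], readout.sense()['tcp_rot'], r.grip_depth)
for n in ("scene","top"):
    s=eyes.snapshot(n); cv2.imwrite(f"pics/{n}0.png",s["image"]); pickle.dump(s,open(n+".pkl","wb"))
    print(n,s["fx"],s["fy"],s["cx"],s["cy"],np.round(s["world_to_cam"],3).tolist())
E
```

```text
0.0 [-9.01039083e+01  1.00298487e-02 -1.50600492e+01] 18.700000000000003
scene 468.2501465777524 468.2501465777524 322.9723490282486 240.65151271246796 [[0.041, 0.999, -0.021, -54.919], [0.618, -0.041, -0.785, -242.826], [-0.785, 0.019, -0.619, 1780.323], [0.0, 0.0, 0.0, 1.0]]
top 519.066251688759 519.066251688759 317.4939835305281 248.2433836854054 [[-0.016, -1.0, -0.008, 36.026], [-0.998, 0.016, -0.064, 567.877], [0.064, 0.007, -0.998, 1414.667], [0.0, 0.0, 0.0, 1.0]]
```

View pics/scene0.png

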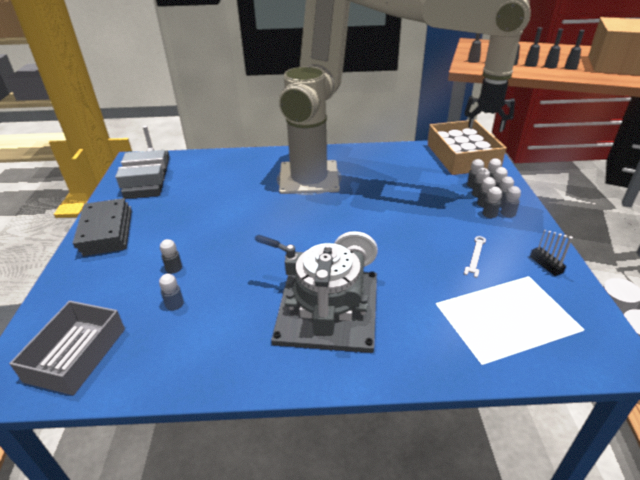

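View pics/top0.png

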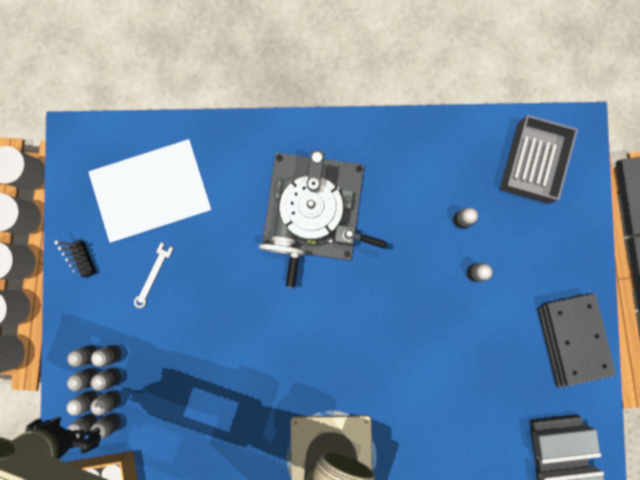

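The scene view shows the indexer at about (325,300), with the wheel at (357,248) and the lever at (270,242). The top view shows the handle at (292,270), the lever tip at (385,244), the plugs at (467,216) and (481,271), and the spanner at (152,275). I'll enlarge both.

```bash
python3 - <<'E'
import cv2
a=cv2.imread("pics/top0.png")[145:295,250:400]; b=cv2.imread("pics/scene0.png")[220:360,250:400]
cv2.imwrite("pics/topc.png",cv2.resize(a,(600,600),interpolation=cv2.INTER_CUBIC))
cv2.imwrite("pics/scenec.png",cv2.resize(b,(600,560),interpolation=cv2.INTER_CUBIC))
E
```

```text
(no output)
```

View pics/topc.png

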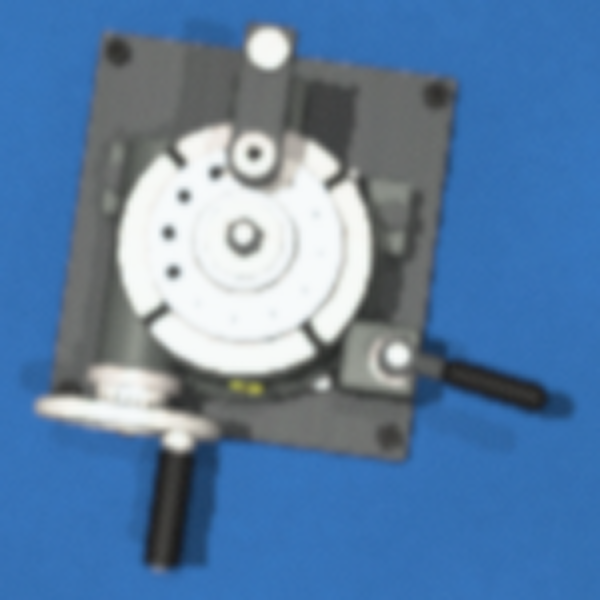

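View pics/scenec.png

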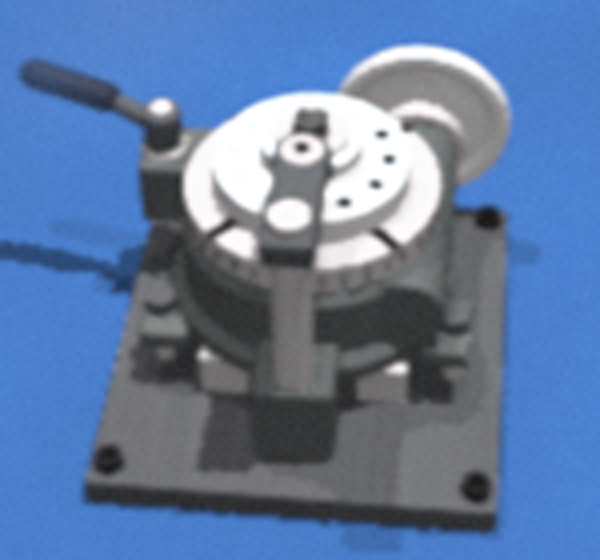

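```bash
cat > fit.py <<'E'
import pickle, numpy as np
from scipy.optimize import least_squares
C={n:pickle.load(open(n+".pkl","rb")) for n in("scene","top")}
def proj(n,p):
    s=C[n]; q=s["world_to_cam"][:3,:3]@np.array(p,float)+s["world_to_cam"][:3,3]
    return np.array([s["fx"]*q[0]/q[2]+s["cx"],s["fy"]*q[1]/q[2]+s["cy"]])
def W(P,p):
    c,s=np.cos(P[2]),np.sin(P[2]); return np.array([P[0]+c*p[0]-s*p[1],P[1]+s*p[0]+c*p[1],p[2]])
def obs(P):
    x0,y0,yaw,th,q,zp,zt,zk,bx,by=P
    T=lambda u,v:(250+u/4-.4,145+v/4-.4); S=lambda u,v:(250+u/4-.4,220+v/4-.4)
    lev=lambda d:(-55-d*np.sin(q),-105-d*np.cos(q),150+(d-65)*np.tan(np.radians(10)))
    h=lambda x:(x,62+48*np.cos(th),95+48*np.sin(th))
    return [("top",T(117,52),(bx,by,zp)),("top",T(436,95),(bx,-by,zp)),("top",T(389,436),(-bx,-by,zp)),
     ("scene",S(475,487),(bx,by,zp)),("scene",S(108,460),(bx,-by,zp)),("scene",S(488,218),(-bx,by,zp)),
     ("top",T(397,354),(-55,-105,zk)),("scene",S(161,104),(-55,-105,zk)),
     ("top",T(245,248),(0,0,zt)),("top",T(127,417),(-119,62,95)),
     ("top",T(162,565),h(-210)),("top",T(178,450),h(-132)),
     ("top",T(547,399),lev(88)),("top",T(443,367),lev(38)),("scene",S(22,70),lev(88)),("scene",S(116,97),lev(38))]
res=lambda P:np.concatenate([proj(n,W(P,p))-uv for n,uv,p in obs(P)])
if __name__=="__main__":
    for th in(-2.2,2.2):
        f=least_squares(res,[600,40,-.13,th,.15,20,140,165,120,110],x_scale=[10,10,.1,.3,.1,10,10,10,5,5],loss="soft_l1")
        P=f.x; print(f.cost,np.round(P,3)); print(np.round(res(P).reshape(-1,2),1).tolist())
        h=[W(P,(x,62+48*np.cos(P[3]),95+48*np.sin(P[3]))) for x in(-210,-176,-130)]
        print("hub",W(P,(-126,62,95)),"handle",np.round(h,1).tolist(),"scene px",[proj("scene",p) for p in h])
        print("pivot",W(P,(-55,-105,150)),"grip",W(P,(-55-65*np.sin(P[4]),-105-65*np.cos(P[4]),150)))
        if th<0: np.save("P.npy",P)
E
python3 fit.py
```

```text
28.251640142212057 [ 6.71901e+02  4.06510e+01 -1.57000e-01 -2.35500e+00  2.34000e-01
  1.35250e+01  1.05728e+02  1.49396e+02  1.27506e+02  1.12987e+02]
[[-0.3, 3.4], [-0.1, 3.7], [-0.9, 8.8], [0.1, 0.4], [0.2, -0.0], [0.5, -2.7], [0.4, -1.7], [-0.8, 0.2], [0.5, -0.1], [0.1, -0.3], [-0.0, -1.0], [0.2, -1.1], [-4.1, -0.3], [2.9, 0.7], [3.3, 0.7], [-2.7, 0.3]]
hub [557.16021403 121.61216262  95.        ] handle [[468.9, 101.3, 61.0], [502.5, 95.9, 61.0], [547.9, 88.7, 61.0]] scene px [array([344.77291685, 238.81884358]), array([343.83035355, 246.0539671 ]), array([342.49465269, 256.30681783])]
pivot [601.14086497 -54.44380104 150.        ] grip [ 576.37002953 -114.53877348  150.        ]
28.93224087320273 [ 6.71847e+02  4.06770e+01 -1.57000e-01  2.47400e+00  2.32000e-01
  1.34540e+01  1.06078e+02  1.49341e+02  1.27504e+02  1.12993e+02]
[[-0.3, 3.4], [-0.1, 3.8], [-1.0, 8.8], [0.1, 0.4], [0.2, -0.1], [0.5, -2.7], [0.4, -1.7], [-0.8, 0.2], [0.5, -0.1], [0.1, -0.2], [-0.1, -0.6], [0.3, -2.1], [-4.1, -0.3], [2.9, 0.7], [3.3, 0.7], [-2.7, 0.3]]
hub [557.12592345 121.66553568  95.        ] handle [[468.3, 97.6, 124.7], [501.8, 92.3, 124.7], [547.3, 85.1, 124.7]] scene px [array([343.65331666, 221.17113264]), array([342.65725474, 228.26465537]), array([341.24379082, 238.33073479])]
pivot [601.06491035 -54.40083087 150.        ] grip [ 576.35882783 -114.52245333  150.        ]
```

```bash
sed -i 's/lev(88)/lev(98)/g; s/lev(38)/lev(28)/g; s/zk,bx,by=P/zk,bx,by,o=P/; s/(bx,by,zp)/(o+bx,by,zp)/g; s/(bx,-by,zp)/(o+bx,-by,zp)/g; s/(-bx,-by,zp)/(o-bx,-by,zp)/; s/(-bx,by,zp)/(o-bx,by,zp)/; s/165,120,110\]/165,120,110,10]/; s/10,5,5\]/10,5,5,5]/' fit.py; python3 fit.py
```

```text
2.2529285122321316 [ 6.68946e+02  4.14390e+01 -1.56000e-01 -2.36400e+00  1.82000e-01
  2.36430e+01  1.25199e+02  1.47376e+02  1.19701e+02  1.11852e+02
  1.86530e+01]
[[0.0, -0.1], [-0.1, 0.1], [-0.1, 0.1], [-0.1, 0.1], [-0.2, -0.2], [0.0, 0.2], [0.1, -0.5], [-0.4, 0.1], [0.1, -0.0], [-0.1, 0.9], [-0.1, 0.2], [0.1, 0.0], [0.1, 0.3], [-0.9, -0.1], [-0.7, -0.1], [0.9, 1.2]]
hub [554.11800704 122.2748867   95.        ] handle [[465.8, 101.5, 61.3], [499.4, 96.3, 61.3], [544.8, 89.1, 61.3]] scene px [array([344.78504355, 238.09407901]), array([343.85701918, 245.30381052]), array([342.54201309, 255.51996552])]
pivot [598.28967396 -53.73324903 150.        ] grip [ 576.75779869 -115.06332605  150.        ]
2.7924455956276026 [ 6.68628e+02  4.14930e+01 -1.56000e-01  2.48300e+00  1.78000e-01
  2.36310e+01  1.27302e+02  1.47185e+02  1.19708e+02  1.11851e+02
  1.89680e+01]
[[-0.0, -0.1], [-0.1, 0.1], [-0.1, 0.1], [-0.1, 0.1], [-0.2, -0.2], [0.0, 0.1], [0.1, -0.4], [-0.4, 0.1], [0.0, -0.0], [-0.1, 1.0], [-0.2, 0.7], [0.2, -0.8], [0.2, 0.2], [-0.9, -0.1], [-0.7, -0.1], [0.9, 1.2]]
hub [553.77997993 122.30120375  95.        ] handle [[464.9, 97.9, 124.4], [498.5, 92.6, 124.4], [543.9, 85.4, 124.4]] scene px [array([343.65469532, 220.57095023]), array([342.6797883 , 227.63813191]), array([341.29647261, 237.66590195])]
pivot [597.99544615 -53.69593415 150.        ] grip [ 576.67218481 -115.09885367  150.        ]
```

The model fits both pictures to under about 1 px. The indexer is at (669, 41) with yaw -8.9°. The handle is low and to the -y side, with its axis at z≈61. The upper solution is ruled out because the handle would then show above the wheel in the scene view. Now I'll move above the handle, jaws along the indexer's y.

Emit:
move_arm --motion "0.7 -1 0 0 0 0.2; 2 -2.9 0 0 0 0.5; 4 -5.8 0 0 0 1; 6.4 -9.2 0 0 0 1.5; 8.7 -12.5 0 0 0 2; 11.1 -15.9 0 0 0 2.5; 13.4 -19.3 0 0 0 3; 15.8 -22.7 0 0 0 3.5; 18.1 -26 0 0 0 4; 20.5 -29.4 0 0 0 4.5" --fingers 8.54 --squeeze 40

```text
time: 0.93
tool_pos: [361.3, 283.0, 231.2]
tcp_rot: [-90.0, -0.0, -10.5]
ft_force: [1.4, -0.6, -0.4]
finger_gap: 85.5
```

Emit:
move_arm --motion "2.3 -3.4 0 0 0 0.4; 4.6 -6.7 0 0 0 0.8; 6.9 -9.9 0 0 0 1.2; 9 -12.9 0 0 0 1.5; 10.8 -15.5 0 0 0 1.6; 12.1 -17.4 0 0 0 1.6; 12.8 -18.4 0 0 0 1.6; 13.1 -18.8 0 0 0 1.6; 13.1 -18.8 0 0 0 1.6"

```text
time: 1.68
tool_pos: [491.8, 96.8, 231.0]
tcp_rot: [-90.0, 0.0, -9.0]
ft_force: [-0.3, 0.5, -0.2]
finger_gap: 85.3
```

Emit:
move_arm --motion "0 0 -1 0 0 0; 0 0 -3 0 0 0; 0 0 -6 0 0 0; 0 0 -9 0 0 0; 0 0 -12 0 0 0; 0 0 -14.5 0 0 0; 0 0.1 -16.8 0 0 0; 0 0.1 -18.2 0 0 0; 0 0.1 -18.8 0 0 0; 0 0.1 -18.8 0 0 0"

```text
time: 2.52
tool_pos: [489.5, 99.4, 41.2]
tcp_rot: [-90.0, 0.2, -8.9]
ft_force: [-0.3, -0.3, -0.6]
finger_gap: 85.1
```

```bash
python3 - <<'E'
from bench import readout, eyes
import cv2, numpy as np
a=eyes.snapshot("top")["image"][180:300,230:350]; b=eyes.snapshot("scene")["image"][180:300,290:410]
cv2.imwrite("pics/pre.png",cv2.resize(np.hstack([a,b]),(800,400),interpolation=cv2.INTER_CUBIC))
s=readout.sense(); print(s["tool_pos"],s["ft_force"])
E
```

```text
[491.85966673  99.18270659  43.8289714 ] [ 0.11673086  0.70863794 -0.7263948 ]
```

View pics/pre.png

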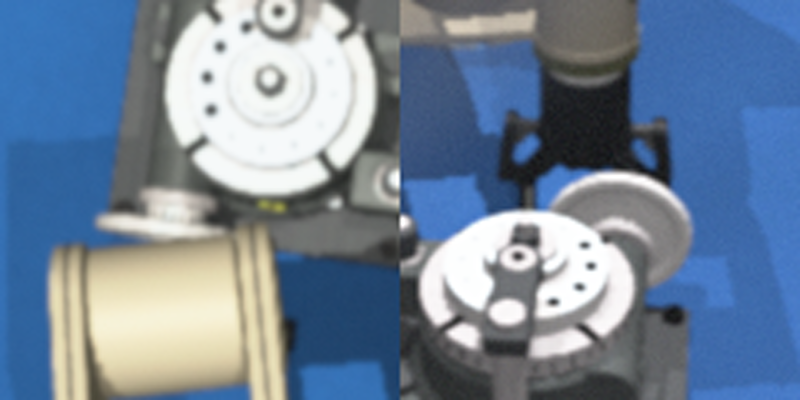

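The gripper stands in front of the wheel, straddling the handle, with clear space between its body and the rim (the right half shows the fingers at about (520,150)–(660,150), behind the disc). No contact force yet, so I'll close.

Emit:
move_arm --motion "0 0 0 0 0 0; 0 0 0 0 0 0; 0 0 0 0 0 0; 0 0 0 0 0 0; 0 0 0 0 0 0; 0 0 0 0 0 0; 0 0 0 0 0 0; 0 0 0 0 0 0; 0 0 0 0 0 0; 0 0 0 0 0 0" --fingers 0 --squeeze 40

```text
time: 3.45
tool_pos: [492.3, 98.4, 43.7]
tcp_rot: [-90.0, -0.1, -9.0]
ft_force: [1.3, -0.5, 4.1]
finger_gap: 24.7
```

```bash
python3 - <<'E'
from bench import readout
import numpy as np
s=readout.sense(); print({k:np.round(s[k],2) for k in("time","tool_pos","ft_force","wrist_torque","finger_gap")})
P=np.load("P.npy"); th0=P[3]; yaw=P[2]
# looking along +x the top goes to -y: at top y decreases. th measured from +y toward +z => top(th=90deg) moving to -y => th grows
for k in range(4):
    rows=[]; a0=th0+k*np.pi/2
    for i in range(1,11):
        a=a0+i*np.pi/20; dy=48*(np.cos(a)-np.cos(a0)); dz=48*(np.sin(a)-np.sin(a0))
        rows.append("%.2f %.2f %.2f 0 0 0"%(-np.sin(yaw)*dy/10,np.cos(yaw)*dy/10,dz/10))
    print("; ".join(rows))
E
```

```text
{'time': np.float64(3.45), 'tool_pos': array([492.31,  98.44,  43.67]), 'ft_force': array([ 1.29, -0.49,  4.14]), 'wrist_torque': array([ 0.04, -0.19,  0.04]), 'finger_gap': np.float64(24.75)}
0.09 0.56 -0.49 0 0 0; 0.19 1.19 -0.89 0 0 0; 0.30 1.88 -1.19 0 0 0; 0.41 2.60 -1.37 0 0 0; 0.53 3.34 -1.43 0 0 0; 0.64 4.08 -1.38 0 0 0; 0.76 4.81 -1.21 0 0 0; 0.87 5.50 -0.93 0 0 0; 0.97 6.14 -0.54 0 0 0; 1.06 6.71 -0.05 0 0 0
0.08 0.49 0.57 0 0 0; 0.14 0.88 1.21 0 0 0; 0.18 1.17 1.90 0 0 0; 0.21 1.35 2.63 0 0 0; 0.22 1.42 3.38 0 0 0; 0.21 1.36 4.13 0 0 0; 0.19 1.20 4.87 0 0 0; 0.14 0.92 5.57 0 0 0; 0.08 0.53 6.21 0 0 0; 0.01 0.05 6.79 0 0 0
-0.09 -0.56 0.49 0 0 0; -0.19 -1.19 0.89 0 0 0; -0.30 -1.88 1.19 0 0 0; -0.41 -2.60 1.37 0 0 0; -0.53 -3.34 1.43 0 0 0; -0.64 -4.08 1.38 0 0 0; -0.76 -4.81 1.21 0 0 0; -0.87 -5.50 0.93 0 0 0; -0.97 -6.14 0.54 0 0 0; -1.06 -6.71 0.05 0 0 0
-0.08 -0.49 -0.57 0 0 0; -0.14 -0.88 -1.21 0 0 0; -0.18 -1.17 -1.90 0 0 0; -0.21 -1.35 -2.63 0 0 0; -0.22 -1.42 -3.38 0 0 0; -0.21 -1.36 -4.13 0 0 0; -0.19 -1.20 -4.87 0 0 0; -0.14 -0.92 -5.57 0 0 0; -0.08 -0.53 -6.21 0 0 0; -0.01 -0.05 -6.79 0 0 0
```

Emit:
move_arm --motion "0.09 0.56 -0.49 0 0 0; 0.19 1.19 -0.89 0 0 0; 0.30 1.88 -1.19 0 0 0; 0.41 2.60 -1.37 0 0 0; 0.53 3.34 -1.43 0 0 0; 0.64 4.08 -1.38 0 0 0; 0.76 4.81 -1.21 0 0 0; 0.87 5.50 -0.93 0 0 0; 0.97 6.14 -0.54 0 0 0; 1.06 6.71 -0.05 0 0 0"

```text
time: 4.28
tool_pos: [502.6, 163.6, 43.1]
tcp_rot: [-90.2, -0.0, -9.0]
ft_force: [-1.7, -12.4, 6.7]
finger_gap: 24.7
```

Emit:
move_arm --motion "0.08 0.49 0.57 0 0 0; 0.14 0.88 1.21 0 0 0; 0.18 1.17 1.90 0 0 0; 0.21 1.35 2.63 0 0 0; 0.22 1.42 3.38 0 0 0; 0.21 1.36 4.13 0 0 0; 0.19 1.20 4.87 0 0 0; 0.14 0.92 5.57 0 0 0; 0.08 0.53 6.21 0 0 0; 0.01 0.05 6.79 0 0 0"

```text
time: 5.12
tool_pos: [502.5, 166.3, 110.8]
tcp_rot: [-90.0, 0.0, -8.9]
ft_force: [4.1, 3.3, -3.9]
finger_gap: 24.7
```

Forces are small. I'll finish the first turn, then look.

Emit:
move_arm --motion "-0.09 -0.56 0.49 0 0 0; -0.19 -1.19 0.89 0 0 0; -0.30 -1.88 1.19 0 0 0; -0.41 -2.60 1.37 0 0 0; -0.53 -3.34 1.43 0 0 0; -0.64 -4.08 1.38 0 0 0; -0.76 -4.81 1.21 0 0 0; -0.87 -5.50 0.93 0 0 0; -0.97 -6.14 0.54 0 0 0; -1.06 -6.71 0.05 0 0 0"

```text
time: 5.95
tool_pos: [491.9, 98.2, 112.9]
tcp_rot: [-90.0, -0.0, -9.0]
ft_force: [-5.0, -3.9, 11.9]
finger_gap: 24.6
```

```bash
python3 - <<'E'
from bench import eyes
import cv2, numpy as np
a=eyes.snapshot("top")["image"][180:300,230:350]; b=eyes.snapshot("scene")["image"][180:300,290:410]
cv2.imwrite("pics/t1.png",cv2.resize(np.hstack([a,b]),(800,400),interpolation=cv2.INTER_CUBIC))
E
```

```text
(no output)
```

View pics/t1.png

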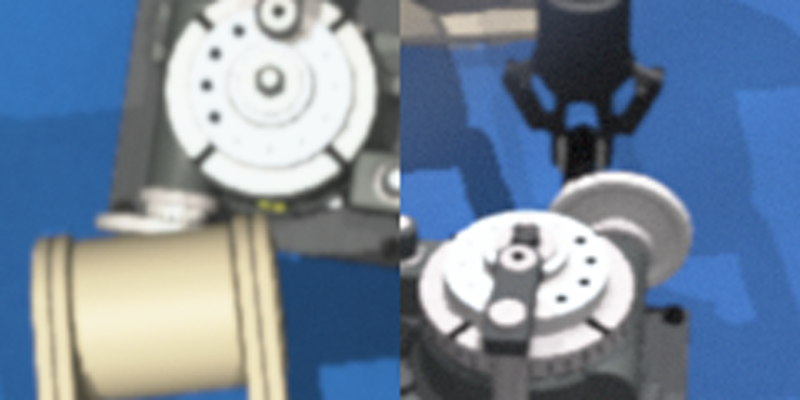

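After three quarters of a turn the handle sits in the pads at about (580,150), above the rim. The table holes have advanced, from (211,110) to (215,117). I'll continue.

Emit:
move_arm --motion "-0.08 -0.49 -0.57 0 0 0; -0.14 -0.88 -1.21 0 0 0; -0.18 -1.17 -1.90 0 0 0; -0.21 -1.35 -2.63 0 0 0; -0.22 -1.42 -3.38 0 0 0; -0.21 -1.36 -4.13 0 0 0; -0.19 -1.20 -4.87 0 0 0; -0.14 -0.92 -5.57 0 0 0; -0.08 -0.53 -6.21 0 0 0; -0.01 -0.05 -6.79 0 0 0"

```text
time: 6.88
tool_pos: [492.4, 99.2, 43.0]
tcp_rot: [-90.0, -0.0, -9.0]
ft_force: [2.5, -0.6, 5.8]
finger_gap: 24.8
```

Emit:
move_arm --motion "0.09 0.56 -0.49 0 0 0; 0.19 1.19 -0.89 0 0 0; 0.30 1.88 -1.19 0 0 0; 0.41 2.60 -1.37 0 0 0; 0.53 3.34 -1.43 0 0 0; 0.64 4.08 -1.38 0 0 0; 0.76 4.81 -1.21 0 0 0; 0.87 5.50 -0.93 0 0 0; 0.97 6.14 -0.54 0 0 0; 1.06 6.71 -0.05 0 0 0"

```text
time: 7.72
tool_pos: [502.9, 164.3, 43.4]
tcp_rot: [-90.2, -0.0, -9.0]
ft_force: [-0.4, -16.5, 10.6]
finger_gap: 24.8
```

Emit:
move_arm --motion "0.08 0.49 0.57 0 0 0; 0.14 0.88 1.21 0 0 0; 0.18 1.17 1.90 0 0 0; 0.21 1.35 2.63 0 0 0; 0.22 1.42 3.38 0 0 0; 0.21 1.36 4.13 0 0 0; 0.19 1.20 4.87 0 0 0; 0.14 0.92 5.57 0 0 0; 0.08 0.53 6.21 0 0 0; 0.01 0.05 6.79 0 0 0"

```text
time: 8.55
tool_pos: [502.6, 167.1, 109.9]
tcp_rot: [-89.9, 0.0, -8.9]
ft_force: [6.3, 2.1, -4.1]
finger_gap: 24.6
```

Emit:
move_arm --motion "-0.09 -0.56 0.49 0 0 0; -0.19 -1.19 0.89 0 0 0; -0.30 -1.88 1.19 0 0 0; -0.41 -2.60 1.37 0 0 0; -0.53 -3.34 1.43 0 0 0; -0.64 -4.08 1.38 0 0 0; -0.76 -4.81 1.21 0 0 0; -0.87 -5.50 0.93 0 0 0; -0.97 -6.14 0.54 0 0 0; -1.06 -6.71 0.05 0 0 0"

```text
time: 9.38
tool_pos: [491.8, 98.7, 112.6]
tcp_rot: [-90.1, 0.0, -8.9]
ft_force: [-7.7, -8.7, 15.9]
finger_gap: 24.3
```

Emit:
move_arm --motion "-0.08 -0.49 -0.57 0 0 0; -0.14 -0.88 -1.21 0 0 0; -0.18 -1.17 -1.90 0 0 0; -0.21 -1.35 -2.63 0 0 0; -0.22 -1.42 -3.38 0 0 0; -0.21 -1.36 -4.13 0 0 0; -0.19 -1.20 -4.87 0 0 0; -0.14 -0.92 -5.57 0 0 0; -0.08 -0.53 -6.21 0 0 0; -0.01 -0.05 -6.79 0 0 0"

```text
time: 10.22
tool_pos: [492.4, 99.2, 43.0]
tcp_rot: [-90.0, -0.0, -9.0]
ft_force: [2.5, -0.3, 6.0]
finger_gap: 24.9
```

Steady, two turns done. Now the third.

Emit:
move_arm --motion "0.09 0.56 -0.49 0 0 0; 0.19 1.19 -0.89 0 0 0; 0.30 1.88 -1.19 0 0 0; 0.41 2.60 -1.37 0 0 0; 0.53 3.34 -1.43 0 0 0; 0.64 4.08 -1.38 0 0 0; 0.76 4.81 -1.21 0 0 0; 0.87 5.50 -0.93 0 0 0; 0.97 6.14 -0.54 0 0 0; 1.06 6.71 -0.05 0 0 0"

```text
time: 11.05
tool_pos: [502.9, 164.4, 43.4]
tcp_rot: [-90.2, -0.0, -9.0]
ft_force: [1.2, -16.6, 10.5]
finger_gap: 24.9
```

Emit:
move_arm --motion "0.08 0.49 0.57 0 0 0; 0.14 0.88 1.21 0 0 0; 0.18 1.17 1.90 0 0 0; 0.21 1.35 2.63 0 0 0; 0.22 1.42 3.38 0 0 0; 0.21 1.36 4.13 0 0 0; 0.19 1.20 4.87 0 0 0; 0.14 0.92 5.57 0 0 0; 0.08 0.53 6.21 0 0 0; 0.01 0.05 6.79 0 0 0"

```text
time: 11.88
tool_pos: [502.6, 167.1, 110.0]
tcp_rot: [-89.9, 0.0, -8.9]
ft_force: [7.0, 2.1, -4.8]
finger_gap: 24.8
```

Emit:
move_arm --motion "-0.09 -0.56 0.49 0 0 0; -0.19 -1.19 0.89 0 0 0; -0.30 -1.88 1.19 0 0 0; -0.41 -2.60 1.37 0 0 0; -0.53 -3.34 1.43 0 0 0; -0.64 -4.08 1.38 0 0 0; -0.76 -4.81 1.21 0 0 0; -0.87 -5.50 0.93 0 0 0; -0.97 -6.14 0.54 0 0 0; -1.06 -6.71 0.05 0 0 0"

```text
time: 12.72
tool_pos: [491.8, 98.8, 112.7]
tcp_rot: [-90.1, -0.0, -8.9]
ft_force: [-7.5, -8.3, 16.2]
finger_gap: 24.8
```

Emit:
move_arm --motion "-0.08 -0.49 -0.57 0 0 0; -0.14 -0.88 -1.21 0 0 0; -0.18 -1.17 -1.90 0 0 0; -0.21 -1.35 -2.63 0 0 0; -0.22 -1.42 -3.38 0 0 0; -0.21 -1.36 -4.13 0 0 0; -0.19 -1.20 -4.87 0 0 0; -0.14 -0.92 -5.57 0 0 0; -0.08 -0.53 -6.21 0 0 0; -0.01 -0.05 -6.79 0 0 0"

```text
time: 13.55
tool_pos: [492.4, 99.2, 43.0]
tcp_rot: [-90.0, -0.0, -8.9]
ft_force: [3.0, -0.6, 6.5]
finger_gap: 25.2
```

Emit:
move_arm --motion "0 0 0 0 0 0; 0 0 0 0 0 0; 0 0 0 0 0 0; 0 0 0 0 0 0"

```text
time: 13.88
tool_pos: [492.2, 100.1, 42.9]
tcp_rot: [-89.9, -0.0, -8.9]
ft_force: [6.1, 2.5, -2.3]
finger_gap: 24.5
```

Emit:
move_arm --motion "0 0 0 0 0 0; 0 0 0 0 0 0; 0 0 0 0 0 0; 0 0 0 0 0 0; 0 0 0 0 0 0; 0 0 0 0 0 0; 0 0 0 0 0 0; 0 0 0 0 0 0; 0 0 0 0 0 0; 0 0 0.2 0 0 0" --fingers 8.54

```text
time: 14.72
tool_pos: [491.5, 98.3, 45.0]
tcp_rot: [-90.0, 0.0, -9.0]
ft_force: [0.1, 0.0, 0.5]
finger_gap: 85.7
```

Emit:
move_arm --motion "0 0 1 0 0 0; 0 0 3 0 0 0; 0 0 6 0 0 0; 0 0 10 0 0 0; 0 0 14 0 0 0; 0 0 17.5 0 0 0; 0 0 19.5 0 0 0; 0 0 20.5 0 0 0; 0 0 20.8 0 0 0; 0 0 20.8 0 0 0"

```text
time: 15.55
tool_pos: [491.9, 98.4, 253.4]
tcp_rot: [-90.0, -0.0, -9.0]
ft_force: [0.1, 0.2, -0.4]
finger_gap: 85.0
```

```bash
python3 - <<'E'
from bench import readout
import numpy as np
s=readout.sense(); print({k:np.round(s[k],2) for k in("time","tool_pos","tcp_rot","ft_force","joint_pos")})
E
```

```text
{'time': np.float64(15.55), 'tool_pos': array([491.9 ,  98.39, 253.43]), 'tcp_rot': array([-8.999e+01, -3.000e-02, -8.960e+00]), 'ft_force': array([ 0.1 ,  0.21, -0.37]), 'joint_pos': array([  5.45,  -8.44,  98.79,  -0.  ,  89.62, -75.59])}
```

Emit:
move_arm --motion "0.3 -0.8 0 0 0 -4; 0.8 -2 0 0 0 -10; 1.3 -3.4 0 0 0 -17; 1.9 -4.8 0 0 0 -24; 2.4 -6.2 0 0 0 -31; 3 -7.6 0 0 0 -38; 3.5 -9 0 0 0 -45; 4.1 -10.4 0 0 0 -52; 4.6 -11.8 0 0 0 -59; 5.2 -13.3 0 0 0 -66"

```text
time: 16.38
tool_pos: [542.6, -35.0, 250.1]
tcp_rot: [-90.3, 0.1, -75.3]
ft_force: [0.1, 0.6, 0.9]
finger_gap: 85.7
```

Emit:
move_arm --motion "0.6 -1.5 0 0 0 -7; 1.2 -3 0 0 0 -14; 1.8 -4.8 0 0 0 -21; 2.5 -6.5 0 0 0 -28; 3 -7.7 0 0 0 -33; 3.2 -8.2 0 0 0 -34.3; 3.2 -8.2 0 0 0 -34.3; 3.2 -8.2 0 0 0 -34.3"

```text
time: 17.05
tool_pos: [575.0, -116.1, 251.5]
tcp_rot: [-90.2, 0.0, -109.1]
ft_force: [0.1, -0.7, 1.6]
finger_gap: 85.6
```

```bash
python3 - <<'E'
from bench import readout, eyes
import cv2, numpy as np
t=eyes.snapshot("top")["image"]; a=t[145:295,250:400]; b=eyes.snapshot("scene")["image"][170:320,230:380]
cv2.imwrite("pics/lev.png",cv2.resize(np.hstack([a,b]),(800,400),interpolation=cv2.INTER_CUBIC))
s=readout.sense(); print({k:np.round(s[k],2) for k in("time","tool_pos","tcp_rot","ft_force","joint_pos")})
E
```

```text
{'time': np.float64(17.15), 'tool_pos': array([ 575.37, -115.68,  252.53]), 'tcp_rot': array([-9.008e+01,  1.000e-02, -1.091e+02]), 'ft_force': array([ 0.27, -0.04, -0.5 ]), 'joint_pos': array([-1.638e+01,  5.060e+00,  8.565e+01,  2.000e-02,  8.937e+01,
        2.720e+00])}
```

View pics/lev.png

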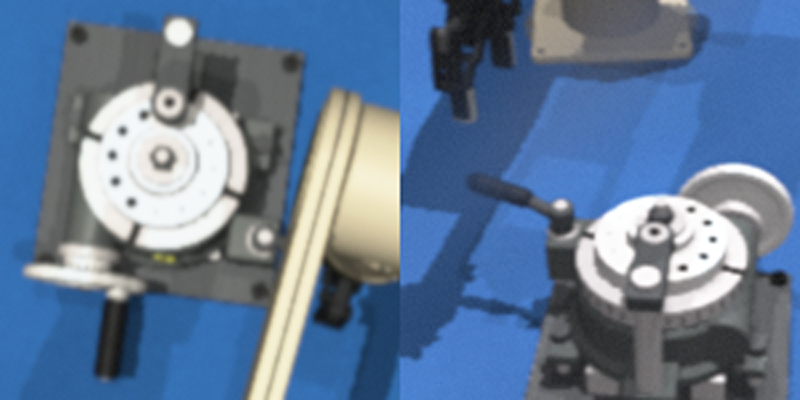

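Three turns are confirmed: the handle tip is at (106,377) here, which is (159,565) in the first crop against (162,565) before, so within about 2 mm, and the table has turned about 30°. The lever is still free. Now I'll descend and pinch it.

Emit:
move_arm --motion "0 0 -1 0 0 0; 0 0 -3 0 0 0; 0 0 -5.5 0 0 0; 0 0 -8 0 0 0; 0 0 -10 0 0 0; 0 0 -11.4 0 0 0; 0 0 -12 0 0 0; 0 0 -12 0 0 0; 0 0 -12 0 0 0"

```text
time: 17.9
tool_pos: [575.8, -116.2, 133.5]
tcp_rot: [-90.0, 0.0, -109.2]
ft_force: [0.4, -0.2, 1.3]
finger_gap: 85.7
```

Emit:
move_arm --motion "0 0 0 0 0 0; 0 0 0 0 0 0; 0 0 0 0 0 0; 0 0 0 0 0 0; 0 0 0 0 0 0; 0 0 0 0 0 0; 0 0 0 0 0 0; 0 0 0 0 0 0; 0 0 0 0 0 0; 0 0 0 0 0 0" --fingers 0 --squeeze 30

```text
time: 18.73
tool_pos: [575.8, -116.7, 133.7]
tcp_rot: [-90.0, -0.0, -109.2]
ft_force: [-2.9, 0.1, 5.4]
finger_gap: 18.7
```

```bash
python3 - <<'E'
from bench import readout
import numpy as np
s=readout.sense(); print({k:np.round(s[k],2) for k in("time","tool_pos","tcp_rot","ft_force","finger_gap","joint_pos")})
P=np.load("P.npy"); piv=np.array([598.29,-53.73]); v=np.array([575.8,-116.3])-piv
print(np.hypot(*v), np.degrees(np.arctan2(-v[0],-v[1])+P[2]))
pts=[]
for i in range(1,13):
    a=-np.radians(5.6*i); R=np.array([[np.cos(a),-np.sin(a)],[np.sin(a),np.cos(a)]]); d=(R@v-v)/10
    pts.append((d,-5.6*i))
f=lambda d,t:"%.2f %.2f 0 0 0 %.1f"%(d[0],d[1],t)
print("; ".join(f(*p) for p in pts[:6])); print("; ".join(f(p[0]-pts[5][0],p[1]+33.6) for p in pts[6:]))
E
```

```text
{'time': np.float64(18.73), 'tool_pos': array([ 575.82, -116.66,  133.75]), 'tcp_rot': array([-9.0000e+01, -1.0000e-02, -1.0924e+02]), 'ft_force': array([-2.94,  0.1 ,  5.42]), 'finger_gap': np.float64(18.72), 'joint_pos': array([-1.645e+01,  9.300e+00,  9.362e+01, -1.000e-02,  7.708e+01,
        2.800e+00])}
66.48913445067548 10.825783761105612
-0.60 0.25 0 0 0 -5.6; -1.17 0.56 0 0 0 -11.2; -1.71 0.92 0 0 0 -16.8; -2.21 1.33 0 0 0 -22.4; -2.67 1.79 0 0 0 -28.0; -3.09 2.29 0 0 0 -33.6
-0.36 0.54 0 0 0 -5.6; -0.67 1.11 0 0 0 -11.2; -0.92 1.71 0 0 0 -16.8; -1.11 2.33 0 0 0 -22.4; -1.24 2.97 0 0 0 -28.0; -1.30 3.62 0 0 0 -33.6
```

Emit:
move_arm --motion "-0.60 0.25 0 0 0 -5.6; -1.17 0.56 0 0 0 -11.2; -1.71 0.92 0 0 0 -16.8; -2.21 1.33 0 0 0 -22.4; -2.67 1.79 0 0 0 -28.0; -3.09 2.29 0 0 0 -33.6"

```text
time: 19.23
tool_pos: [544.1, -94.8, 133.8]
tcp_rot: [-90.0, -0.1, -143.2]
ft_force: [-7.0, -4.8, 6.5]
finger_gap: 18.7
```

Emit:
move_arm --motion "-0.36 0.54 0 0 0 -5.6; -0.67 1.11 0 0 0 -11.2; -0.92 1.71 0 0 0 -16.8; -1.11 2.33 0 0 0 -22.4; -1.24 2.97 0 0 0 -28.0; -1.30 3.62 0 0 0 -33.6; -1.30 3.62 0 0 0 -33.6; -1.30 3.62 0 0 0 -33.6; -1.30 3.62 0 0 0 -33.6; -1.30 3.62 0 0 0 -33.6"

```text
time: 20.07
tool_pos: [529.9, -57.3, 133.7]
tcp_rot: [-90.0, -0.3, -176.5]
ft_force: [-16.1, 1.6, 13.8]
finger_gap: 19.2
```

Forces are low and the angle about the pivot is about 1.36 rad. I'll release, lift and back off.

Emit:
move_arm --motion "0 0 0 0 0 0; 0 0 0 0 0 0; 0 0 0 0 0 0; 0 0 0 0 0 0; 0 0 0 0 0 0; 0 0 0 0 0 0; 0 0 0 0 0 0; 0 0 0 0 0 0; 0 0 0 0 0 0; 0 0 0 0 0 0" --fingers 8.54

```text
time: 20.9
tool_pos: [531.9, -57.5, 133.3]
tcp_rot: [-90.0, -0.0, -176.5]
ft_force: [0.3, 0.5, 1.1]
finger_gap: 85.2
```

Emit:
move_arm --motion "0 0 1 0 0 0; 0 0 3 0 0 0; 0 0 6 0 0 0; 0 0 9.5 0 0 0; 0 0 13 0 0 0; 0 -1 15 0 0 0; -1 -3 16 0 0 0; -3 -6 16 0 0 0; -5 -9 16 0 0 0; -7 -12 16 0 0 0"

```text
time: 21.73
tool_pos: [461.3, -178.4, 294.7]
tcp_rot: [-89.9, 0.1, -176.4]
ft_force: [0.7, -0.9, 0.6]
finger_gap: 85.2
```

Emit:
move_arm --motion "-2 -3 0 0 0 0; -3.5 -5.5 0 0 0 0; -4.5 -7.5 0 0 0 0; -5 -8.5 0 0 0 0; -5 -8.5 0 0 0 0; -5 -8.5 0 0 0 0; -5 -8.5 0 0 0 0"

```text
time: 22.32
tool_pos: [412.5, -261.7, 293.6]
tcp_rot: [-90.0, 0.0, -176.4]
ft_force: [0.4, -0.4, 0.0]
finger_gap: 85.3
```

```bash
python3 - <<'E'
from bench import readout, eyes
import cv2, numpy as np
t=eyes.snapshot("top")["image"]; sc=eyes.snapshot("scene")["image"]
cv2.imwrite("pics/end.png",np.hstack([cv2.resize(t[145:295,250:400],(400,400),interpolation=cv2.INTER_CUBIC),cv2.resize(sc[170:320,230:380],(400,400),interpolation=cv2.INTER_CUBIC)]))
s=readout.sense(); print({k:np.round(s[k],2) for k in("time","tool_pos","ft_force","qd")})
t0=cv2.imread("pics/top0.png")
for n,(v,u) in {"plugs":(slice(195,295),slice(445,500)),"spanner":(slice(235,312),slice(130,178))}.items(): print(n,np.abs(t[v,u].astype(int)-t0[v,u]).mean())
s0=cv2.imread("pics/scene0.png")
print(np.abs(sc[230:315,150:190].astype(int)-s0[230:315,150:190]).mean(),np.abs(sc[230:280,460:490].astype(int)-s0[230:280,460:490]).mean())
E
```

```text
{'time': np.float64(22.42), 'tool_pos': array([ 412.59, -261.48,  293.42]), 'ft_force': array([-0.06, -0.12,  0.4 ]), 'qd': array([-0.02, -0.04,  0.09, -0.23, -0.15, -0.19])}
plugs 13.350666666666667
spanner 2.3573232323232323
10.02686274509804 1.490888888888889
```

View pics/end.png

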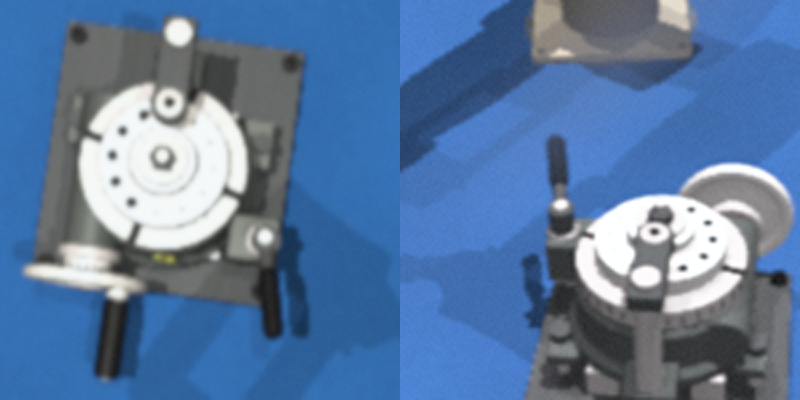

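```bash
python3 - <<'E'
import numpy as np; from fit import *
P=np.load("P.npy"); t=lambda uv:np.round((uv+.4-[250,145])*400/150,1)
for q in(1.2,1.3,1.36,1.4):
    print(q,[t(proj("top",W(P,(-55-d*np.sin(q),-105-d*np.cos(q),150+(d-65)*.176)))) for d in(28,98)],
     [np.round((proj("scene",W(P,(-55-d*np.sin(q),-105-d*np.cos(q),150+(d-65)*.176)))+.4-[230,170])*400/150,1) for d in(28,98)])
for d in(-.2,-.1,0,.1,.2): a=P[3]+d; print(d,t(proj("top",W(P,(-210,62+48*np.cos(a),95+48*np.sin(a))))))
import cv2
a=cv2.imread("pics/top0.png"); from bench import eyes; b=eyes.snapshot("top")["image"]
m=lambda im:np.argwhere((im.min(2)>110)&(np.ptp(im.astype(int),axis=2)<60))
for u,v in((467,216),(481,271)):
    print([np.round(m(i[v-16:v+16,u-16:u+16]).mean(0)-16,1) for i in(a,b)])
E
```

```text
1.2 [array([271.6, 263.7]), array([289.9, 335.6])] [array([154.2, 189. ]), array([140.2, 139.3])]
1.3 [array([268.7, 264.2]), array([279.5, 337.5])] [array([157. , 188.6]), array([149.6, 138. ])]
1.36 [array([267. , 264.4]), array([273.3, 338.1])] [array([158.7, 188.5]), array([155.3, 137.5])]
1.4 [array([265.8, 264.5]), array([269.1, 338.3])] [array([159.8, 188.4]), array([159.1, 137.3])]
-0.2 [113.2 378.1]
-0.1 [110.7 377.7]
0 [107.7 377.2]
0.1 [104.4 376.7]
0.2 [100.8 376.1]
[array([-0.5,  2.5]), array([-0.5,  2.5])]
[array([0.8, 2.9]), array([2.1, 5.5])]
```

```bash
python3 - <<'E'
import cv2, numpy as np; from bench import eyes, readout, r
a=cv2.imread("pics/top0.png"); b=eyes.snapshot("top")["image"]
up=lambda i:cv2.resize(i,None,fx=8,fy=8,interpolation=cv2.INTER_CUBIC)
for n,u,v,h in(("handle",291,273,11),("plug",467,216,11),("plugb",481,271,11),("plugb dome",484,271,7),("spanner",152,275,30)):
    t=up(a[v-h:v+h,u-h:u+h]); s=up(b[v-h-6:v+h+6,u-h-6:u+h+6])
    _,m,_,p=cv2.minMaxLoc(cv2.matchTemplate(s,t,cv2.TM_CCOEFF_NORMED)); print(n,round(m,3),(np.array(p)-48)/8)
E
```

```text
handle 0.997 [-0.625  0.5  ]
plug 1.0 [0. 0.]
plugb 0.823 [-1.125 -2.125]
plugb dome 0.821 [-1.5   -2.375]
spanner 1.0 [0. 0.]
```

```bash
python3 - <<'E'
import cv2, numpy as np; from bench import eyes
a=cv2.imread("pics/top0.png"); b=eyes.snapshot("top")["image"]; c=eyes.snapshot("scene")["image"]; c0=cv2.imread("pics/scene0.png")
f=lambda i:cv2.resize(i,(400,300),interpolation=cv2.INTER_CUBIC)
cv2.imwrite("pics/plugs.png",np.vstack([np.hstack([f(a[200:320,400:560]),f(b[200:320,400:560])]),np.hstack([f(c0[210:330,100:260]),f(c[210:330,100:260])])]))
E
```

```text
(no output)
```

View pics/plugs.png

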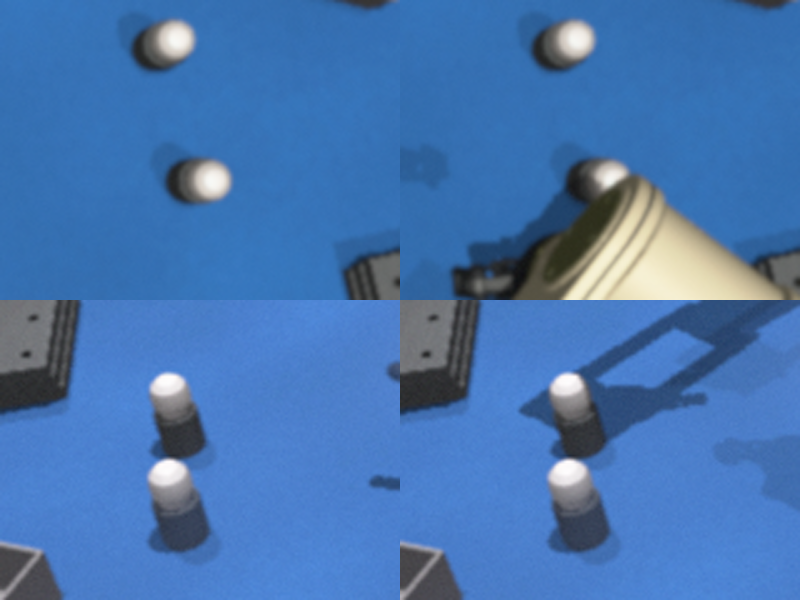

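Plug_b is only partly hidden by the wrist in the top view. In the scene view both plugs stand where they did, at (170,410) and (170,505). The handle is off by about 0.6 px (roughly +0.05 rad), and the lever tip matches about 1.37 rad. I'll hand in.

```bash
python3 -c "
from bench import r, readout
print(r.hand_in(), readout.sense()['time'])"
```

```text
the job is handed in; nothing more can be done
the job is handed in; nothing more can be done
```

I turned the handwheel three full turns clockwise by its handle, let go, then swung the clamp lever to about its stop. I released it, backed off and handed the job in at about 22.5 s of the 72 s allowed.

- **Handwheel:** the handle is back within about 0.6 px in the top view (roughly 2 mm, or +0.05 rad; 0.22 allowed). The table has turned by about 30°, as three turns should give.
- **Clamp lever:** I aimed for 1.36 rad, just short of the 1.4 stop. The tip position in the top view reads about 1.37 rad (above 1.2 needed).
- **Forces:** readings stayed below about 22 N at the wrist, and near zero after release, with the arm clear of everything.
- **Loose parts:** plug_a and the spanner matched their starting image exactly. The image match for plug_b came out poor (0.82) because the wrist partly hides it in the top view. In the scene view it stands unmoved.

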